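# Put the refractometer away

### The job

The refractometer lies in its open case with the clear flap of its prism standing up. Push the flap over with a fingertip until it lies flat on the prism, and only then swing the case's lid over towards you and press it fully shut. Leave the refractometer lying in its pocket the whole time, pick nothing up, and do not disturb the cup, the timer or the dropper bottle beside the case.

Things in the scene. Friction and masses are not known exactly. Their poses are not given: they have to be found in the camera images.
- case: grey plastic case, fixed to the worktop, 104 x 212 mm, 56 mm high when shut. Origin: centre of its underside, on the worktop. z up, y along its long side, x from the front (thumb lip) to the back, where the lid is hinged. Lower half: rim 30 mm up, grey foam bed 24 mm up; the refractometer lies along y in the front pocket (x = -24 mm); a bottle and a screwdriver lie behind it, all under 38 mm
- case_lid (a joint): angle of the case's lid, rad: 0 = shut, grows as it opens; 1.57 = upright, 2.05 = stop, leaning back. The hinge is stiff: the lid stays at any angle where it is left and takes about 1 to 3 N at its free edge to move, all the way down to shut
- lid_hinge (a point): middle of the lid's hinge line, at (55, 0, 30) mm in the case's frame; the line runs along the case's y. The lid is a shallow shell, 212 mm long, reaching 107 mm from the hinge line to its free edge (plus a 6 mm thumb lip in the middle); its outer face lies 26 mm outside the hinge line (on top when shut; at the back, facing away from the robot, when open)
- lid_edge (a point): middle of the free edge of the lid on its outer face: 107 mm from the hinge line along the lid, 26 mm square to it; 56 mm above the worktop when shut. Its axes turn with the lid
- barrel_mid (a point): on the axis of the black refractometer's round barrel (31 mm thick, axis 24 mm and top 40 mm above the worktop), 22 mm towards the eyepiece from the instrument's middle; 174 mm long, about 0.19 kg, loose in its pocket. Its y points to the eyepiece, its -y to the prism; z up
- flap_hinge (a point): middle of the hinge line of the clear flap, on the refractometer's axis, 67 mm from barrel_mid towards the prism, 32 mm above the worktop; the line runs along the refractometer's x. Axes as barrel_mid
- refractometer_flap (a joint): angle of the clear flap, rad: 0 = flat on the prism, pointing along the refractometer's -y; 1.57 = upright; above that it leans back over the barrel (stop at 2.09). Light friction: a fraction of a newton moves it and it stays where it is left, so it must be pushed all the way down
- flap_tip (a point): middle of the free end of the clear flap, 41 mm from its hinge; the flap is a plate 22 mm wide and 3 mm thick, its top 33 mm above the worktop when flat
- cup_mid (a point): centre (37 mm up) of a specimen cup with a screw lid, 59 mm across, 75 mm high, loose on the worktop near the case's +y end
- timer_mid (a point): centre of a white bench timer with a sloped face, 60 x 66 x 34 mm, loose on the worktop near the case's -y end
- dropper_mid (a point): centre (50 mm up) of a brown dropper bottle, 33 mm across, 102 mm high, loose on the worktop near the back corner of the case's +y end

How it is judged (in metres and radians):
On the way, in this order (a step that is already met when the one before it is completed fails the run):
1. the flap lies flat on the prism while the lid still stands open (value of joint refractometer_flap below 0.08 rad and value of joint case_lid above 1.2 rad), for 0.2 s.
2. the lid is shut over it (value of joint case_lid below 0.035 rad), for 0.2 s.
At the end, for the whole second after the job is handed in: The flap lies flat on the prism (under 0.08 rad), the lid is fully shut over it (under 0.035 rad, a gap under 4 mm at the front), and the refractometer lies in its pocket (barrel axis 19 to 29 mm above the worktop) (value of joint refractometer_flap below 0.08 rad and value of joint case_lid below 0.035 rad and z of barrel_mid in the frame of case between 0.019 and 0.029 m); the robot touches nothing.
It fails at once if the lid is swung down over a flap that still stands up (value of joint case_lid below 1.1 rad and value of joint refractometer_flap above 0.3 rad).
It fails at once if the refractometer is lifted or shoved out of its pocket (distance of barrel_mid from where it was at the start of the episode above 0.012 m).
It fails at once if the cup is pushed or picked up (distance of cup_mid from where it was at the start of the episode above 0.02 m).
It fails at once if the timer is pushed or picked up (distance of timer_mid from where it was at the start of the episode above 0.02 m).
It fails at once if the dropper bottle is pushed or picked up (distance of dropper_mid from where it was at the start of the episode above 0.02 m).
It also fails if it takes over 48 s, if anything falls off the work surface, if the arm or the gripper's body presses on something with over 40 N, if the wrist force passes 120 N, or if a joint passes its speed limit or range.

### The arm

A 6-joint arm with a two-finger parallel gripper is mounted at the origin on a cart in front of the work surface, level with it; the furniture and walls round the work are solid. World frame = base frame: x ahead of the robot, y to its left, z up, the work surface at z = 0. Lengths are in mm, angles in degrees, forces in N, time in s.
With the tool pointing down it reaches from about 300 to 850 mm from the base axis. Payload 4.2 kg.
Tool frame: the origin (TCP) lies midway between the tips of the shut fingers; the grasp point (between the pads) lies env.hold_point_z behind it (env.hold_point_z is the distance from the TCP to the grasp point, in mm); z points along the fingers, y is the line along which they close (so a half turn about z gives the same grasp; the last joint's range is limited). The gripper opens to 91 mm and grips with 3 to 60 N. Pads are 32 mm wide; open, the fingers measure 118 mm over their backs; the gripper's body (76 mm by 178 mm) begins 60 mm behind the grasp point.
Start: joints at [-73.625, 18.312, 89.639, -0, 72.044, -1.146], TCP at [173.111, -548.343, 175.976] pointing down, gripper open.
Joint ranges: [-177.97, 177.97], [-48.28, 115.42], [12.27, 149.76], [-77.06, 257.06], [2.81, 150.46], [-146.56, 146.56]. Speed limits (degrees/s): [147.25, 147.25, 180, 180, 180, 180].

### API

Orientations are given as [roll, pitch, yaw] about the fixed x, y, z axes, in that order (R = Rz(yaw) Ry(pitch) Rx(roll)).
In Python, from workcell import env, viewer, spotter gives the robot as it stands.
- The arm moves only by the tool apply_moves, never from a script. Its arguments are lists of equal length, an entry for each row: "delta_pos": the shift along the world's x, y, z normalised to -1 to 1, where 1 is 120 mm, a list of three; "rot": the turn, a rotation vector about the world's x, y, z normalised to -1 to 1, where 1 is 1.5 rad, a list of three; "hand": the opening, from 0 (shut) to 1 (fully open). A call has 1 to 10 rows; each row is the pose to reach, as a shift and turn from the pose commanded when the call began; what a row does not reach only later rows make up. A row lasts 1/12 s, in which the tool goes at most 41.7 mm and 7.16 degrees, less where a joint would pass 70% of its speed; a pose out of reach is approached as far as the arm can. A call with a number of a shift or a turn outside -1 to 1 is refused whole. A call with a gripper value outside its range is refused whole. The fingers move at their own pace and stop on an object; "newtons" is the grip in N (left out, the last holds). Time passes only in rows, so rows that repeat a pose let the fingers close. It gives the time, the measured TCP pose, the force, the opening and the grip force at its end, in the units of the state.
- env.state(): the state, without advancing time (a new reading comes with each control period).
- viewer.grab_frame(name): name is "scene" or "top"; returns a dict with "pixels" (384x512x3 uint8, red, green, blue), "camera_matrix" (3x3 intrinsics, pixels), "k1" (the pictures are not rectified: a ray, as slopes to the right and down, at radius r is drawn at 1 + k1 r^2 times it, then the intrinsics apply), "R" (3x3) and "t" (3): a world point X has camera coordinates R X + t. Camera axes: x right, y down, z forward; pixel columns grow to the right and rows downward; lengths in mm; the calibration is good to about 2 mm. A picture is of the moment at which its call begins. There is no depth.
- env.job_done(): hands the job in; it is judged then, once.
Trained networks look in a picture, given as the dict that the camera call returned (one of the last four; its "shot" number tells which), for a name from the list of things; names that differ only in an ending like _2 or _b are one class to them, and where a whole thing is asked for, a point or a joint stands for the part that bears it (a point fixed in the world has none). Each returns a list of dicts, best first, with "score" (0 to 1); they miss things now and then, are a little off and sometimes report something else, mostly with a low value. They report only what shows in the picture. A call takes as long as a camera call.
- spotter.trace(picture, query): "mask" (384x512 bool, what is visible of it) and "box" ([centre column, centre row, width, height] in pixels, round what is visible of it).
- spotter.landmark_of(picture, query): "position" ([column, row] in pixels: a listed point, or the origin of a listed thing).
The state is a dict: "time_s": time; "qpos": joint angles; "qvel": joint speeds; "effort": joint torques, N m; "ee_pos": TCP position; "ee_rot": TCP orientation; "force": force on the tool from outside, world axes, zero at the start; "torque": the same for the moment, N m; "gripper_width": finger opening in mm; "gripper_force": force on a finger pad.
Only numpy, scipy, OpenCV 4.12 (cv2) and the standard library are available. Lean on these libraries where they do the work, as an engineer would, in place of code of your own. Each camera call takes 0.05 s, during which the arm holds its last target. There are 200 camera calls.

## Working session

There is one attempt and no reset: what is moved stays moved. The work goes in short steps, Python scripts to look and compute and a tool call to move; the robot and the scene stay as the last step left them, time stands still between calls to the robot, and variables do not carry over. Pictures are saved under pics/ and viewed, at most 10 in all, crops included, and the job is handed in when it is done.

Besides the shell and the picture viewer there is one more tool, called after ">>>" as name(argument=value, ...), one argument or row to a line, values as JSON. apply_moves: Moves the arm, as the interface text tells. Its arguments: {"type":"object","properties":{"delta_pos":{"type":"array"},"rot":{"type":"array"},"hand":{"type":"array"},"newtons":{"type":"number"}},"required":["delta_pos","rot","hand"]}

```bash
mkdir -p pics; cat > h.py <<'E'
import numpy as np, cv2
from workcell import env, viewer, spotter
from scipy.optimize import least_squares
def ray(p,uv):
    K=p["camera_matrix"];d=np.array([(uv[0]-K[0][2])/K[0][0],(uv[1]-K[1][2])/K[1][1]]);u=d.copy()
    for _ in range(20): u=d/(1+p["k1"]*(u@u))
    R=np.array(p["R"]);return -R.T@np.array(p["t"]),R.T@np.array([u[0],u[1],1])
def atz(p,uv,z):
    c,d=ray(p,uv);return c+d*(z-c[2])/d[2]
def tri(ps,uvs):
    A=np.zeros((3,3));b=np.zeros(3);L=[]
    for p,uv in zip(ps,uvs):
        c,d=ray(p,uv);d/=np.linalg.norm(d);M=np.eye(3)-np.outer(d,d);A+=M;b+=M@c;L.append((c,M))
    X=np.linalg.solve(A,b);return X,[np.linalg.norm(M@(X-c)) for c,M in L]
def proj(p,X):
    x=np.array(p["R"])@X+np.array(p["t"]);u=x[:2]/x[2];u=u*(1+p["k1"]*(u@u));K=p["camera_matrix"]
    return np.array([K[0][0]*u[0]+K[0][2],K[1][1]*u[1]+K[1][2]])
E
python3 - <<'E'
from h import *
np.set_printoptions(precision=1,suppress=True)
s=viewer.grab_frame("scene");t=viewer.grab_frame("top")
cv2.imwrite("pics/a.png",cv2.resize(np.vstack([s["pixels"],t["pixels"]])[:,:,::-1],(800,1200))[:600]);cv2.imwrite("pics/b.png",cv2.resize(t["pixels"][:,:,::-1],(800,600)))
cv2.imwrite("pics/a.png",cv2.resize(s["pixels"][:,:,::-1],(800,600)))
zs=dict(case=0,lid_hinge=30,barrel_mid=24,flap_hinge=32,cup_mid=37,timer_mid=17,dropper_mid=50)
for n in ["case","lid_hinge","lid_edge","barrel_mid","flap_hinge","flap_tip","cup_mid","timer_mid","dropper_mid"]:
    a=spotter.landmark_of(s,n);b=spotter.landmark_of(t,n)
    print(n,[(np.array(q["position"]),round(q["score"],2)) for q in a[:2]],[(np.array(q["position"]),round(q["score"],2)) for q in b[:2]])
    if a and b: print("  tri",*tri([s,t],[a[0]["position"],b[0]["position"]]))
    if n in zs:
        for p,q in((s,a),(t,b)):
            if q: print("  atz",atz(p,q[0]["position"],zs[n]))
print(env.hold_point_z,env.state())
E
```

```text
case [(array([283.8, 227.9]), 0.7)] []
  atz [486.5  41.    0. ]
lid_hinge [(array([262.9, 204.3]), 0.63), (array([175.5, 217. ]), 0.2)] [(array([259.7, 206.7]), 0.76)]
  tri [544.8  19.   24.1] [np.float64(5.421190711838356), np.float64(5.421190711838503)]
  atz [545.2  28.1  30. ]
  atz [539.4  16.3  30. ]
lid_edge [(array([244.8, 157.3]), 0.62)] [(array([270., 169.]), 0.73)]
  tri [609.2  -3.9 108.1] [np.float64(0.3437746078091716), np.float64(0.3437746078092927)]
barrel_mid [(array([282.4, 225.8]), 0.9)] [(array([239.3, 236.2]), 0.71), (array([262.7, 248.5]), 0.4)]
  tri [475.7  61.1  22.5] [np.float64(1.701556372671415), np.float64(1.7015563726715799)]
  atz [476.3  63.5  24. ]
  atz [474.2  60.2  24. ]
flap_hinge [(array([304.2, 212.3]), 0.61)] [(array([261.8, 245.3]), 0.56)]
  tri [455.6  10.9  32.3] [np.float64(0.8456611742475358), np.float64(0.8456611742475053)]
  atz [456.6  10.8  32. ]
  atz [454.8  10.5  32. ]
flap_tip [(array([304. , 196.4]), 0.46)] [(array([260. , 241.8]), 0.53)]
  tri [459.2  13.4  71.5] [np.float64(2.124131383899173), np.float64(2.124131383899038)]
cu
[... 356 characters left out ...]
64(5.25607316739157)]
  atz [ 440.6 -163.8   17. ]
  atz [ 447.2 -152.8   17. ]
dropper_mid [(array([176.4, 217.2]), 0.65)] [(array([188.3, 152.6]), 0.54)]
  tri [654.5 175.   46.4] [np.float64(1.1771842768526957), np.float64(1.1771842768525442)]
  atz [649.6 178.2  50. ]
  atz [654.7 175.1  50. ]
18.8 {'time_s': 1.0, 'qpos': array([-73.6,  18.3,  89.6,  -0. ,  72. ,  -1.1]), 'qvel': array([ 0. , -0.1,  0. , -0.1, -0.1, -0.1]), 'effort': array([ -0. , -41.2, -23.2,   0.1,   0. ,  -0. ]), 'ee_pos': array([ 173.1, -548.4,  176. ]), 'ee_rot': array([180. ,   0. ,  17.5]), 'force': array([0.2, 0.9, 0.2]), 'torque': array([-0., -0.,  0.]), 'gripper_force': 0.0, 'gripper_width': 91.32310939352338}
```

View pics/a.png

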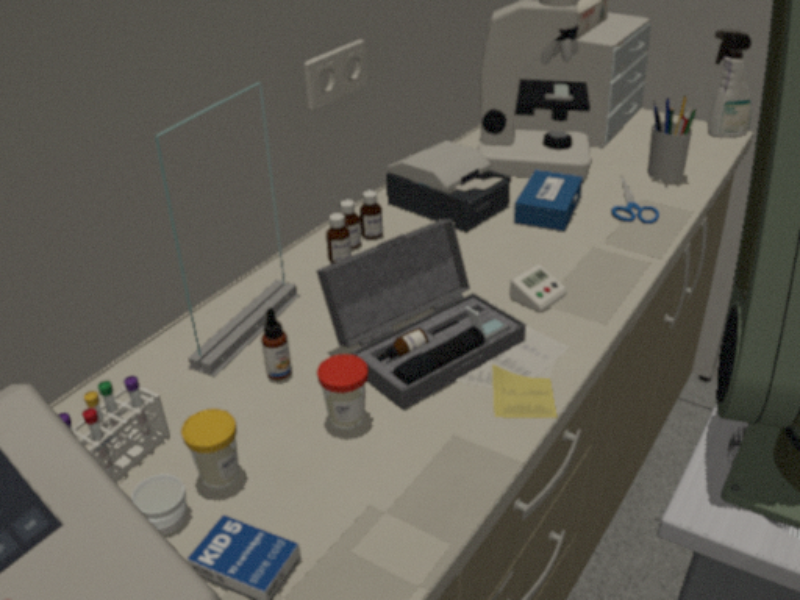

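View pics/b.png

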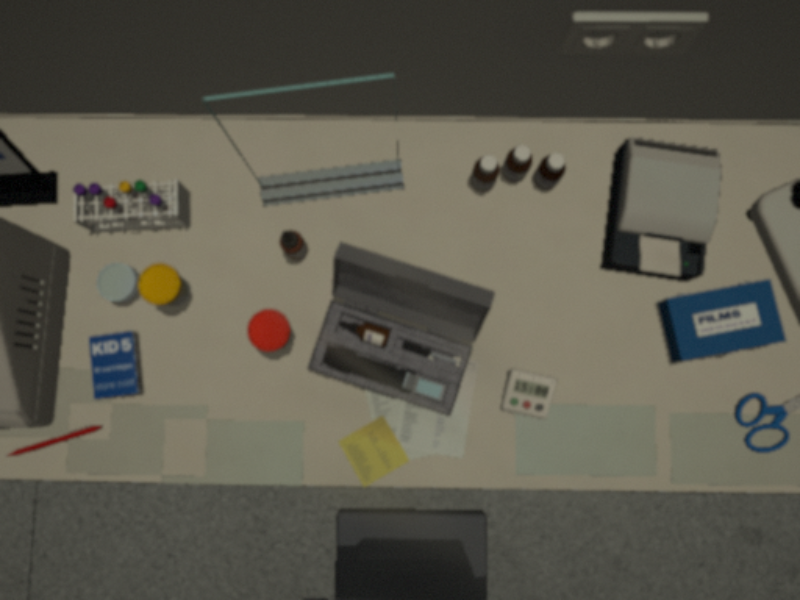

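The flap (scene 490,328; top 428,388) shows at the case's right front end. The lid stands open at the back, the red cup is at top (269,331) and the timer at top (529,393). Next I fit one geometric model to all of it.

```bash
cat > fit.py <<'E'
from h import *
np.set_printoptions(precision=1,suppress=True)
names=["case","lid_hinge","lid_edge","barrel_mid","flap_hinge","flap_tip"]
def model(v):
    cx,cy,ps,a,dy,f=v;c,s=np.cos(ps),np.sin(ps)
    W=lambda x,y,z:np.array([cx+c*x-s*y,cy+s*x+c*y,z])
    lid=lambda r,h,y:W(55-r*np.cos(a)+h*np.sin(a),y,30+r*np.sin(a)+h*np.cos(a))
    return W,lid,dict(case=W(0,0,0),lid_hinge=W(55,0,30),lid_edge=lid(107,26,0),barrel_mid=W(-24,dy+22,24),
      flap_hinge=W(-24,dy-45,32),flap_tip=W(-24,dy-45-41*np.cos(f),32+41*np.sin(f)))
def fit():
    P=[viewer.grab_frame(n) for n in("scene","top")]
    obs=[]
    for p in P:
        for n in names:
            q=spotter.landmark_of(p,n)
            if q: obs.append((p,n,np.array(q[0]["position"]),max(q[0]["score"],.1)))
    # hand-picked corners in the first top picture (rim z=30)
    t=P[1];cor=[((310,370),(-52,106,30)),((450,413),(-52,-106,30))]
    lc=[((340,244),106),((494,293),-106)]
    def res(v):
        W,lid,m=model(v);r=[s*(proj(p,m[n])-q) for p,n,q,s in obs]
        r+=[proj(t,W(*X))-np.array(u)*.64 for u,X in cor]+[.7*(proj(t,lid(107,26,y))-np.array(u)*.64) for u,y in lc]
        return np.concatenate(r)
    o=least_squares(res,[490,30,-.35,1.9,0,1.6],loss="soft_l1",f_scale=1.5)
    return P,o.x,obs,o
E
python3 - <<'E'
from fit import *
P,v,obs,o=fit()
print(v[:2],np.degrees(v[2]),v[3:],o.cost)
W,lid,m=model(v)
for p,n,q,s in obs: print(n,proj(p,m[n])-q,round(s,2))
for n in m: print(n,m[n])
np.save("v.npy",v)
im=[]
for p,(x0,y0) in zip(P,((190,120),(180,140))):
    g=cv2.resize(p["pixels"][y0:y0+150,x0:x0+160,::-1],None,fx=4,fy=4,interpolation=cv2.INTER_CUBIC)
    L=[[W(-52,106,30),W(-52,-106,30),W(52,-106,30),W(52,106,30),W(-52,106,30)],[lid(0,26,106),lid(107,26,106),lid(107,26,-106),lid(0,26,-106)],[m["barrel_mid"],m["flap_hinge"],m["flap_tip"]]]
    for l in L:
        cv2.polylines(g,[np.int32([(proj(p,X)-[x0,y0])*4 for X in l])],False,(0,255,0),1)
    im.append(g)
for k,g in zip("cd",im): cv2.imwrite(f"pics/{k}.png",g)
E
```

```text
[491.   37.4] -16.92613515165323 [1.9 4.6 2. ] 22.07118600744994
case [ 0.5 -1.2] 0.66
lid_hinge [-0.2 -2.7] 0.88
lid_edge [-0.2  0.5] 0.78
barrel_mid [ 0.4 -0.3] 0.94
flap_hinge [1.3 2.1] 0.84
flap_tip [-0.2 -0.2] 0.43
case [ 1.7 -0.5] 0.75
lid_hinge [-0.9 -0. ] 0.71
lid_edge [-0.9  3.7] 0.74
barrel_mid [-29.4 -13.1] 0.2
flap_hinge [ 0.1 -1.1] 0.98
case [491.   37.4   0. ]
lid_hinge [543.6  21.4  30. ]
lid_edge [603.3   3.2 120.7]
barrel_mid [475.8  69.8  24. ]
flap_hinge [456.3   5.7  32. ]
flap_tip [460.9  20.9  69.8]
```

View pics/c.png

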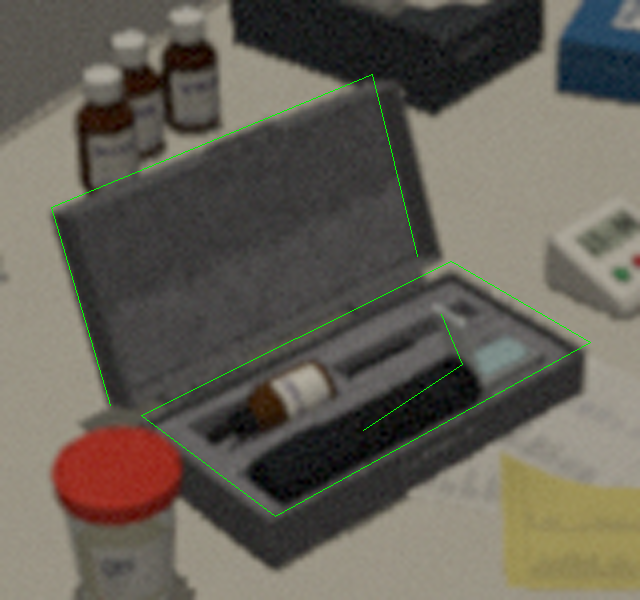

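View pics/d.png

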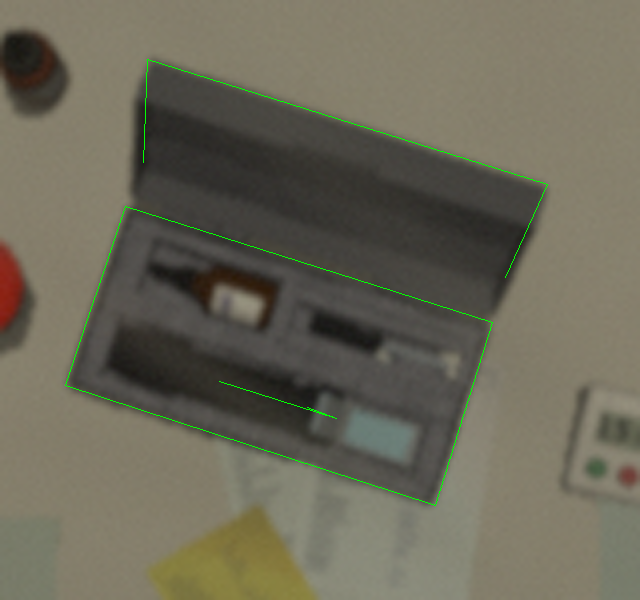

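>>> apply_moves(
  delta_pos=[
    [0.5,1,0],
    [0.5,1,0],
    [0.5,1,0],
    [0.5,1,0],
    [0.5,1,0],
  ],
  rot=[
    [0,0,-0.4],
    [0,0,-0.4],
    [0,0,-0.4],
    [0,0,-0.4],
    [0,0,-0.4],
  ],
  hand=[0,0,0,0,0],
)

```text
time_s: 2.12
ee_pos: [234.1, -425.3, 176.3]
ee_rot: [-179.9, -0.0, -17.0]
force: [0.4, -0.7, -0.1]
gripper_width: 60.6
gripper_force: 0.0
```

>>> apply_moves(
  delta_pos=[
    [0.5,1,0],
    [0.5,1,0],
    [0.5,1,0],
    [0.5,1,0],
  ],
  rot=[
    [0,0,0],
    [0,0,0],
    [0,0,0],
    [0,0,0],
  ],
  hand=[0,0,0,0],
)

```text
time_s: 2.45
ee_pos: [294.1, -303.7, 176.0]
ee_rot: [-179.8, 0.0, -16.7]
force: [-0.7, 0.2, 0.6]
gripper_width: 33.9
gripper_force: 0.0
```

>>> apply_moves(
  delta_pos=[
    [0.5,1,0],
    [0.5,1,0],
    [0.5,1,0],
    [0.5,1,0],
  ],
  rot=[
    [0,0,0],
    [0,0,0],
    [0,0,0],
    [0,0,0],
  ],
  hand=[0,0,0,0],
)

```text
time_s: 2.78
ee_pos: [354.7, -184.3, 176.2]
ee_rot: [-179.9, -0.0, -16.6]
force: [0.2, -1.0, 0.8]
gripper_width: 7.7
gripper_force: 0.0
```

>>> apply_moves(
  delta_pos=[
    [0.5,1,0],
    [0.5,1,0],
    [0.5,1,0],
    [0.5,1,0],
  ],
  rot=[
    [0,0,0],
    [0,0,0],
    [0,0,0],
    [0,0,0],
  ],
  hand=[0,0,0,0],
)

```text
time_s: 3.12
ee_pos: [415.4, -64.7, 176.3]
ee_rot: [-179.9, -0.1, -16.6]
force: [0.3, -0.9, -0.4]
gripper_width: 0.1
gripper_force: 0.0
```

>>> apply_moves(
  delta_pos=[
    [0.5,1,0],
    [0.5,1,0],
    [0.5,1,0],
    [0.5,1,0],
    [0.5,1,0],
    [0.5,1,0],
  ],
  rot=[
    [0,0,0],
    [0,0,0],
    [0,0,0],
    [0,0,0],
    [0,0,0],
    [0,0,0],
  ],
  hand=[0,0,0,0,0,0],
)

```text
time_s: 3.62
ee_pos: [472.8, 50.7, 175.6]
ee_rot: [179.9, 0.1, -16.8]
force: [0.4, 0.5, 0.4]
gripper_width: 0.7
gripper_force: 0.0
```

>>> apply_moves(
  delta_pos=[
    [-0.03,0,-0.5],
    [-0.03,0,-0.8],
    [-0.03,0,-1],
    [-0.03,0,-1],
    [-0.03,0,-1],
  ],
  rot=[
    [0,0,0],
    [0,0,0],
    [0,0,0],
    [0,0,0],
    [0,0,0],
  ],
  hand=[0,0,0,0,0],
)

```text
time_s: 4.03
ee_pos: [467.8, 49.8, 55.4]
ee_rot: [179.9, 0.2, -17.0]
force: [-0.1, -0.3, 0.4]
gripper_width: 0.2
gripper_force: 0.0
```

```bash
python3 - <<'E'
from h import *
P=[viewer.grab_frame(n) for n in("scene","top")]
im=[cv2.resize(p["pixels"][y:y+110,x:x+100,::-1],(400,440),interpolation=cv2.INTER_CUBIC) for p,(x,y) in zip(P,((240,140),(210,190)))]
cv2.imwrite("pics/e.png",np.hstack(im)); print(env.state()["ee_pos"],env.state()["force"])
for p in P: print([(q["position"],q["score"]) for n in("flap_tip","flap_hinge") for q in spotter.landmark_of(p,n)])
E
```

```text
[471.31273726  50.71616447  58.12795951] [1.29438158 0.05441634 0.51187647]
[([300.1, 199.2], 0.41), ([304.9, 211.0], 0.61)]
[]
```

View pics/e.png

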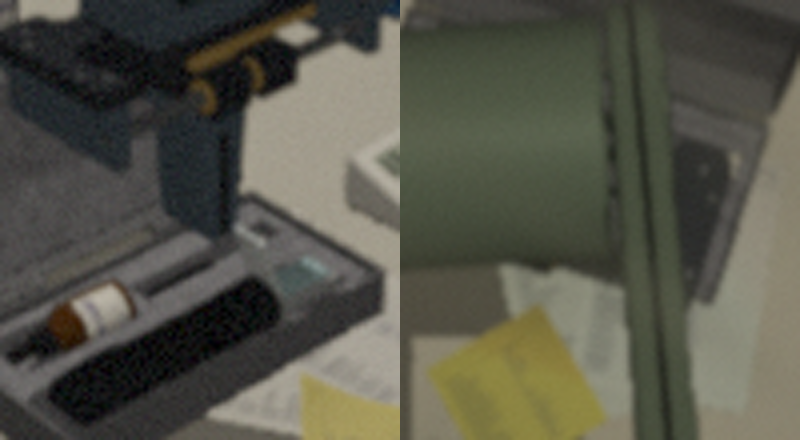

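>>> apply_moves(
  delta_pos=[
    [-0.03,-0.1,0],
    [-0.06,-0.2,0],
    [-0.085,-0.28,0],
    [-0.1,-0.33,0],
    [-0.11,-0.37,0],
    [-0.12,-0.41,0],
    [-0.13,-0.45,0],
    [-0.15,-0.49,0],
    [-0.16,-0.53,0],
    [-0.16,-0.53,0],
  ],
  rot=[
    [0,0,0],
    [0,0,0],
    [0,0,0],
    [0,0,0],
    [0,0,0],
    [0,0,0],
    [0,0,0],
    [0,0,0],
    [0,0,0],
    [0,0,0],
  ],
  hand=[0,0,0,0,0,0,0,0,0,0],
)

```text
time_s: 5.17
ee_pos: [449.9, -12.6, 55.9]
ee_rot: [180.0, 0.0, -16.9]
force: [0.9, -1.0, -0.0]
gripper_width: 0.4
gripper_force: 0.0
```

```bash
python3 - <<'E'
from h import *
P=[viewer.grab_frame(n) for n in("scene","top")]
im=[cv2.resize(p["pixels"][y:y+110,x:x+100,::-1],(500,550),interpolation=cv2.INTER_CUBIC) for p,(x,y) in zip(P,((250,140),(210,190)))]
cv2.imwrite("pics/f.png",im[0]); print(env.state()["ee_pos"],env.state()["force"])
E
```

```text
[450.32354747 -12.02637747  55.96743564] [-0.95067205  0.44994506 -0.29052443]
```

View pics/f.png

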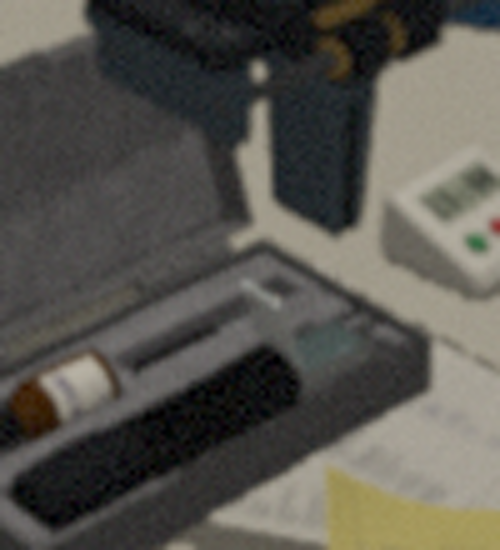

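```bash
python3 - <<'E'
from h import *
from fit import model
v=np.load("v.npy");p=viewer.grab_frame("scene")
print(proj(p,np.array([450,-12.3,56])))
for f in(2,1.5,1,.7,.4,0):
    v[5]=f;print(f,proj(p,model(v)[2]["flap_tip"]))
print([(q["position"],q["score"]) for n in("flap_tip","flap_hinge") for q in spotter.landmark_of(p,n)])
E
```

```text
[312.9 198. ]
2 [299.9 199. ]
1.5 [307.2 193.8]
1 [313.9 192.9]
0.7 [317.  194.6]
0.4 [319.  197.7]
0 [319.7 203.5]
[([299.3, 200.1], 0.65), ([306.7, 212.1], 0.95)]
```

```bash
python3 - <<'E'
from h import *
from scipy.spatial.transform import Rotation as Ro
np.set_printoptions(precision=1,suppress=True)
p=viewer.grab_frame("scene");t=viewer.grab_frame("top")
print("cam",ray(p,(316,185))[0],[atz(p,(316,185),z) for z in(56,70,85)])
s=env.state();Rt=Ro.from_euler("xyz",s["ee_rot"],degrees=True).as_matrix()
g=[]
for q,(x0,y0) in((p,(230,90)),(t,(190,170))):
    im=cv2.resize(q["pixels"][y0:y0+140,x0:x0+110,::-1],None,fx=3.6,fy=3.6,interpolation=cv2.INTER_CUBIC)
    for hz,col in((0,(0,255,0)),(-79,(0,0,255))):
        b=[(16,13.5),(16,-13.5),(-16,-13.5),(-16,13.5)] if hz==0 else [(38,89),(38,-89),(-38,-89),(-38,89)]
        L=[(proj(q,s["ee_pos"]+Rt@np.array([a,c,hz]))-[x0,y0])*3.6 for a,c in b]
        cv2.polylines(im,[np.int32(L)],True,col,1)
    g.append(im)
cv2.imwrite("pics/g.png",np.hstack(g))
E
```

```text
cam [ 72.2 734.  616.9] [array([467.6, -58.9,  56. ]), array([457.8, -39.1,  70. ]), array([447.2, -17.9,  85. ])]
```

View pics/g.png

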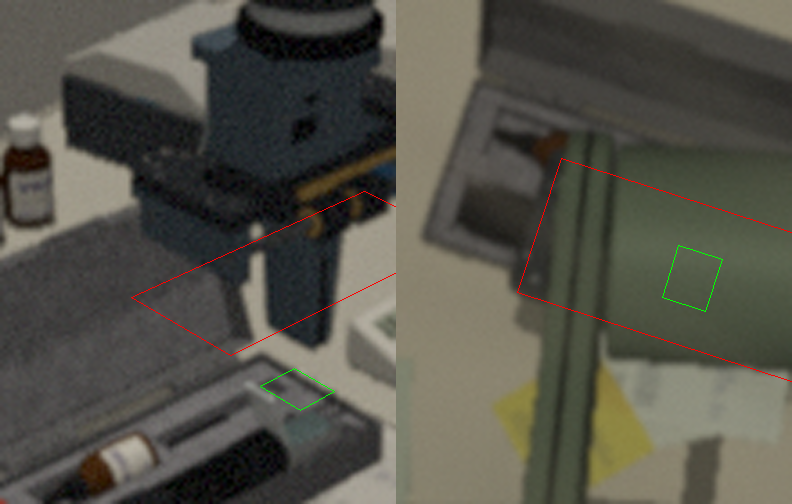

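The pictures show the fingertip about 15 px (roughly 29 mm) higher than the reported pose. The flap hasn't moved either, so the finger passed over it. I'll go back and work down in guarded steps to find the true height.

>>> apply_moves(
  delta_pos=[
    [0.16,0.53,0],
    [0.16,0.53,0],
    [0.16,0.53,0],
    [0.16,0.53,-0.03],
    [0.16,0.53,-0.06],
    [0.16,0.53,-0.08],
    [0.16,0.53,-0.1],
    [0.16,0.53,-0.1],
  ],
  rot=[
    [0,0,0],
    [0,0,0],
    [0,0,0],
    [0,0,0],
    [0,0,0],
    [0,0,0],
    [0,0,0],
    [0,0,0],
  ],
  hand=[0,0,0,0,0,0,0,0],
)

```text
time_s: 6.18
ee_pos: [468.7, 51.0, 43.3]
ee_rot: [180.0, 0.1, -16.9]
force: [-0.2, 0.2, -0.4]
gripper_width: 0.6
gripper_force: 0.0
```

>>> apply_moves(
  delta_pos=[
    [0,0,-0.02],
    [0,0,-0.03],
    [0,0,-0.03],
  ],
  rot=[
    [0,0,0],
    [0,0,0],
    [0,0,0],
  ],
  hand=[0,0,0],
)

```text
time_s: 6.43
ee_pos: [469.3, 51.4, 40.1]
ee_rot: [180.0, 0.0, -16.9]
force: [-0.5, -0.1, -1.2]
gripper_width: 0.6
gripper_force: 0.0
```

>>> apply_moves(
  delta_pos=[
    [0,0,-0.02],
    [0,0,-0.03],
    [0,0,-0.03],
  ],
  rot=[
    [0,0,0],
    [0,0,0],
    [0,0,0],
  ],
  hand=[0,0,0],
)

```text
time_s: 6.68
ee_pos: [469.3, 51.6, 36.5]
ee_rot: [180.0, 0.0, -16.9]
force: [0.3, 0.9, 0.7]
gripper_width: 0.3
gripper_force: 0.0
```

>>> apply_moves(
  delta_pos=[
    [0,0,-0.02],
    [0,0,-0.03],
    [0,0,-0.04],
    [0,0,-0.04],
  ],
  rot=[
    [0,0,0],
    [0,0,0],
    [0,0,0],
    [0,0,0],
  ],
  hand=[0,0,0,0],
)

```text
time_s: 7.02
ee_pos: [469.3, 51.7, 31.7]
ee_rot: [180.0, 0.0, -16.9]
force: [-0.1, -0.9, 0.6]
gripper_width: 0.2
gripper_force: 0.0
```

>>> apply_moves(
  delta_pos=[
    [0,0,-0.02],
    [0,0,-0.03],
    [0,0,-0.04],
    [0,0,-0.04],
  ],
  rot=[
    [0,0,0],
    [0,0,0],
    [0,0,0],
    [0,0,0],
  ],
  hand=[0,0,0,0],
)

```text
time_s: 7.35
ee_pos: [469.3, 51.6, 26.9]
ee_rot: [180.0, 0.0, -16.9]
force: [0.3, 0.3, 0.2]
gripper_width: 0.3
gripper_force: 0.0
```

```bash
python3 - <<'E'
from h import *
from scipy.spatial.transform import Rotation as Ro
p=viewer.grab_frame("scene");s=env.state();print(s["ee_pos"],s["force"])
Rt=Ro.from_euler("xyz",s["ee_rot"],degrees=True).as_matrix();x0,y0=220,120
im=cv2.resize(p["pixels"][y0:y0+120,x0:x0+130,::-1],None,fx=5,fy=5,interpolation=cv2.INTER_CUBIC)
for dz,c in((0,(0,0,255)),(29,(0,255,0))):
    L=[(proj(p,s["ee_pos"]+[0,0,dz]+Rt@np.array([a,b,0]))-[x0,y0])*5 for a,b in[(16,13.5),(16,-13.5),(-16,-13.5),(-16,13.5)]]
    cv2.polylines(im,[np.int32(L)],True,c,1)
cv2.imwrite("pics/h.png",im)
E
```

```text
[469.37897828  51.64416226  27.03143764] [ 0.15593873  0.03562057 -0.8038501 ]
```

View pics/h.png

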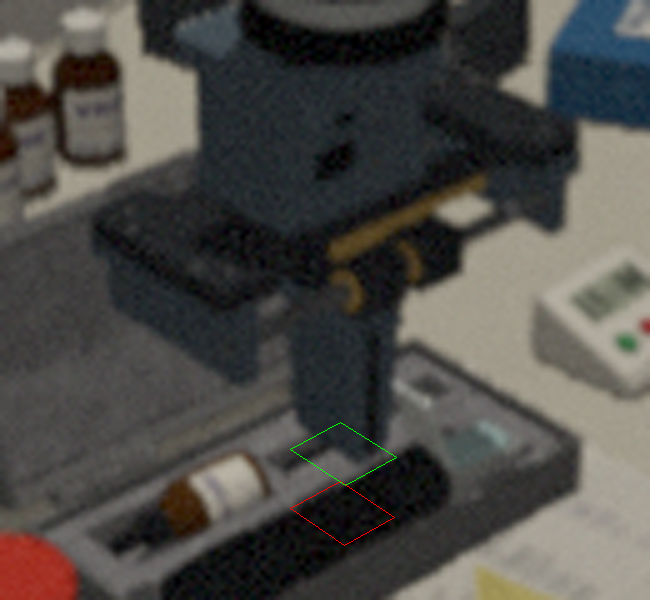

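>>> apply_moves(
  delta_pos=[
    [0,0,-0.02],
    [0,0,-0.03],
    [0,0,-0.04],
    [0,0,-0.04],
  ],
  rot=[
    [0,0,0],
    [0,0,0],
    [0,0,0],
    [0,0,0],
  ],
  hand=[0,0,0,0],
)

```text
time_s: 7.73
ee_pos: [469.3, 51.6, 22.1]
ee_rot: [180.0, 0.0, -16.9]
force: [-0.6, -0.0, -0.4]
gripper_width: 0.5
gripper_force: 0.0
```

```bash
python3 - <<'E'
from h import *
from scipy.spatial.transform import Rotation as Ro
t=viewer.grab_frame("top");p=viewer.grab_frame("scene");s=env.state();print(s["ee_pos"],s["force"])
Rt=Ro.from_euler("xyz",s["ee_rot"],degrees=True).as_matrix()
g=[]
for q,x0,y0 in((p,200,80),(t,150,140)):
    im=cv2.resize(q["pixels"][y0:y0+150,x0:x0+160,::-1],(400,375),interpolation=cv2.INTER_CUBIC)
    for off,c in(([0,0,0],(0,0,255)),([0,0,33],(0,255,0)),([22,-47,0],(255,255,0))):
      for z,a,b in((0,13,13),(-79,38,89)):
        L=[(proj(q,s["ee_pos"]+off+Rt@np.array([i*a,j*b,z]))-[x0,y0])*2.5 for i,j in[(1,1),(1,-1),(-1,-1),(-1,1)]]
        cv2.polylines(im,[np.int32(L)],True,c,1)
    g.append(im)
cv2.imwrite("pics/i.png",np.hstack(g))
E
```

```text
[469.47289233  51.64931015  22.30616985] [-0.04417492 -1.40862868  0.48129842]
```

View pics/i.png

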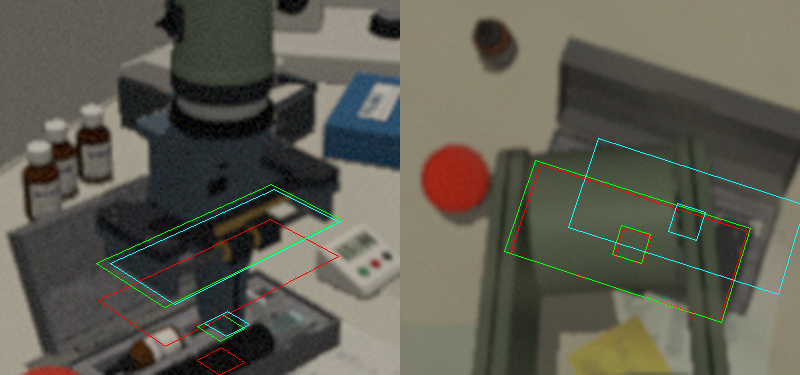

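The top view rules out a sideways offset, because the gripper lines up with its reported x and y there. Nothing touched at a reported z of 22 either, so the true height is about 33 mm above the reading. That puts the tip at about 55 mm now, which is the sweep height I want.

>>> apply_moves(
  delta_pos=[
    [-0.03,-0.1,0],
    [-0.06,-0.2,0],
    [-0.085,-0.28,0],
    [-0.1,-0.33,0],
    [-0.11,-0.37,0],
    [-0.12,-0.41,0],
    [-0.13,-0.45,0],
    [-0.15,-0.49,0],
    [-0.16,-0.53,0],
    [-0.16,-0.53,0],
  ],
  rot=[
    [0,0,0],
    [0,0,0],
    [0,0,0],
    [0,0,0],
    [0,0,0],
    [0,0,0],
    [0,0,0],
    [0,0,0],
    [0,0,0],
    [0,0,0],
  ],
  hand=[0,0,0,0,0,0,0,0,0,0],
)

```text
time_s: 8.67
ee_pos: [450.0, -12.6, 22.3]
ee_rot: [180.0, 0.0, -16.9]
force: [0.3, -0.3, 0.1]
gripper_width: 0.7
gripper_force: 0.0
```

```bash
cat > fl.py <<'E'
from h import *
p=viewer.grab_frame("scene")
print([(np.round(q["position"],1),round(q["score"],2)) for n in("flap_tip","flap_hinge","barrel_mid") for q in spotter.landmark_of(p,n)],env.state()["force"])
E
python3 fl.py
```

```text
[(array([314.6, 189.8]), 0.51), (array([307.2, 212.5]), 0.84)] [ 0.97732744  0.03148459 -0.09274981]
```

>>> apply_moves(
  delta_pos=[
    [-0.01,-0.03,-0.03],
    [-0.02,-0.06,-0.06],
    [-0.02,-0.07,-0.09],
    [-0.02,-0.07,-0.12],
    [-0.02,-0.07,-0.14],
    [-0.02,-0.07,-0.14],
  ],
  rot=[
    [0,0,0],
    [0,0,0],
    [0,0,0],
    [0,0,0],
    [0,0,0],
    [0,0,0],
  ],
  hand=[0,0,0,0,0,0],
)

```text
time_s: 9.37
ee_pos: [447.4, -20.3, 4.9]
ee_rot: [180.0, 0.1, -16.9]
force: [-0.3, -0.1, 0.1]
gripper_width: 0.3
gripper_force: 0.0
```

>>> apply_moves(
  delta_pos=[
    [0,0,-0.01],
    [0,0,-0.02],
    [0,0,-0.02],
  ],
  rot=[
    [0,0,0],
    [0,0,0],
    [0,0,0],
  ],
  hand=[0,0,0],
)

```text
time_s: 9.62
ee_pos: [447.9, -20.3, 3.0]
ee_rot: [180.0, 0.0, -16.8]
force: [0.8, -0.2, 0.7]
gripper_width: 0.5
gripper_force: 0.0
```

```bash
python3 fl.py
```

```text
[(array([305.9, 210.9]), 0.91), (array([284. , 226.3]), 0.75)] [-0.90614018 -0.07525307 -0.17386931]
```

Now I step down in 2 mm increments until it makes contact.

>>> apply_moves(
  delta_pos=[
    [0,0,-0.01],
    [0,0,-0.02],
    [0,0,-0.02],
  ],
  rot=[
    [0,0,0],
    [0,0,0],
    [0,0,0],
  ],
  hand=[0,0,0],
)

```text
time_s: 10.07
ee_pos: [447.8, -20.3, 0.6]
ee_rot: [180.0, 0.0, -16.9]
force: [0.8, 0.6, 0.9]
gripper_width: 0.7
gripper_force: 0.0
```

>>> apply_moves(
  delta_pos=[
    [0,0,-0.01],
    [0,0,-0.02],
    [0,0,-0.02],
  ],
  rot=[
    [0,0,0],
    [0,0,0],
    [0,0,0],
  ],
  hand=[0,0,0],
)

```text
time_s: 10.32
ee_pos: [447.8, -20.3, -1.8]
ee_rot: [180.0, 0.0, -16.9]
force: [-0.1, 0.4, 0.1]
gripper_width: 0.3
gripper_force: 0.0
```

>>> apply_moves(
  delta_pos=[
    [0,0,-0.01],
    [0,0,-0.02],
    [0,0,-0.02],
  ],
  rot=[
    [0,0,0],
    [0,0,0],
    [0,0,0],
  ],
  hand=[0,0,0],
)

```text
time_s: 10.57
ee_pos: [447.7, -20.3, -4.3]
ee_rot: [180.0, 0.0, -16.9]
force: [0.6, -0.1, -0.1]
gripper_width: 0.8
gripper_force: 0.0
```

>>> apply_moves(
  delta_pos=[
    [0,0,-0.01],
    [0,0,-0.02],
    [0,0,-0.02],
  ],
  rot=[
    [0,0,0],
    [0,0,0],
    [0,0,0],
  ],
  hand=[0,0,0],
)

```text
time_s: 10.82
ee_pos: [448.0, -20.4, -4.9]
ee_rot: [180.0, -0.0, -16.8]
force: [-4.5, 0.3, 16.7]
gripper_width: 0.6
gripper_force: 8.1
```

```bash
python3 - <<'E'
from h import *
from fit import model
p=viewer.grab_frame("scene");s=env.state();v=np.load("v.npy");v[5]=0;m=model(v)[2];x0,y0=260,150
im=cv2.resize(p["pixels"][y0:y0+80,x0:x0+100,::-1],(800,640),interpolation=cv2.INTER_CUBIC)[:600]
for dz,c in((33,(0,255,0)),(38,(0,255,255))):
    L=[(proj(p,s["ee_pos"]+[0,0,dz]+np.array([np.cos(-.295)*a-np.sin(-.295)*b,np.sin(-.295)*a+np.cos(-.295)*b,0]))-[x0,y0])*8 for a,b in[(13,13),(13,-13),(-13,-13),(-13,13)]]
    cv2.polylines(im,[np.int32(L)],True,c,1)
cv2.polylines(im,[np.int32([(proj(p,m[n])-[x0,y0])*8 for n in("flap_hinge","flap_tip")])],False,(0,0,255),1)
cv2.imwrite("pics/j.png",im);print(s["force"])
E
```

```text
[-4.4  0.1 16.6]
```

View pics/j.png

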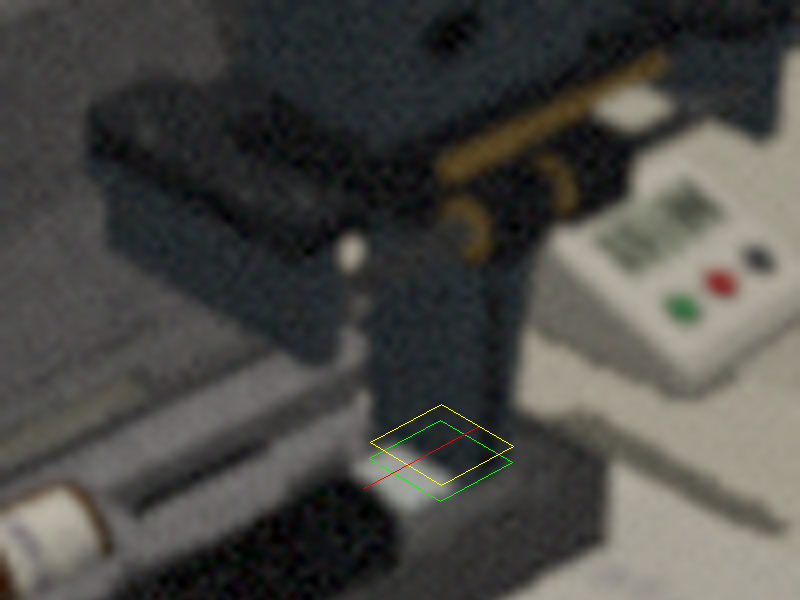

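The last press met a firm stop (16.6 N) with the finger on the flap, so it's flat. Contact at z −4.9 also fixes the height offset at about +38 mm. I'll lift off and check the flap.

>>> apply_moves(
  delta_pos=[
    [0,0,0],
    [0,0,0.05],
    [0,0,0.3],
    [0,0,0.65],
    [0,0,1],
    [0,0,1],
  ],
  rot=[
    [0,0,0],
    [0,0,0],
    [0,0,0],
    [0,0,0],
    [0,0,0],
    [0,0,0],
  ],
  hand=[0,0,0,0,0,0],
)

```text
time_s: 11.37
ee_pos: [453.6, -20.7, 120.7]
ee_rot: [-179.8, -0.9, -16.9]
force: [1.1, -0.8, -0.0]
gripper_width: 0.5
gripper_force: 0.0
```

>>> apply_moves(
  delta_pos=[
    [0,0,0.3],
    [0,0,0.5],
    [0,0,0.5],
  ],
  rot=[
    [0,0,0],
    [0,0,0],
    [0,0,0],
  ],
  hand=[0,0,0],
)

```text
time_s: 11.62
ee_pos: [451.4, -20.6, 178.3]
ee_rot: [-179.9, -0.6, -16.9]
force: [1.0, -0.0, 0.5]
gripper_width: 0.9
gripper_force: 0.0
```

```bash
python3 - <<'E'
from fit import *
v=np.load("v.npy")
for k in range(2):
  p=viewer.grab_frame("scene")
  for n in("flap_tip","flap_hinge","barrel_mid","lid_edge","lid_hinge"):
    print(n,[(q["position"],round(q["score"],2)) for q in spotter.landmark_of(p,n)])
for f in(0,.1,.3,2): v[5]=f;print(f,proj(p,model(v)[2]["flap_tip"]))
print(env.state()["ee_pos"])
W,lid,m=model(v)
for a,r in((1.9,90),(1.57,90),(1.2,90),(.9,90),(.6,90),(.3,90),(0,90)):
    x=55-r*np.cos(a)+26*np.sin(a);z=30+r*np.sin(a)+26*np.cos(a);print(a,"tip centre (reported frame)",W(x+16,-15,z-38))
print("behind",W(150,-15,95-38), "screen",[atz(viewer.grab_frame("top"),np.array(u)*.64,10) for u in((265,205),(403,187))])
E
```

```text
flap_tip [([321.4, 203.4], 0.48)]
flap_hinge [([304.7, 212.8], 0.86)]
barrel_mid [([282.5, 226.3], 0.68)]
lid_edge [([244.8, 154.8], 0.75)]
lid_hinge [([262.7, 203.7], 0.58)]
flap_tip [([321.4, 202.1], 0.46)]
flap_hinge [([307.3, 207.3], 0.79)]
barrel_mid [([284.2, 229.3], 0.59)]
lid_edge [([244.5, 155.3], 0.74)]
lid_hinge [([263.3, 205.9], 0.65)]
0 [319.7 203.5]
0.1 [319.7 201.9]
0.3 [319.4 199. ]
2 [299.9 199. ]
[447.8 -20.3 173.2]
1.9 tip centre (reported frame) [605.9 -13.3  68.8]
1.57 tip centre (reported frame) [579.4  -5.2  82. ]
1.2 tip centre (reported frame) [546.5   4.8  85.3]
0.9 tip centre (reported frame) [520.5  12.7  78.7]
0.6 tip centre (reported frame) [497.5  19.7  64.3]
0.3 tip centre (reported frame) [479.7  25.2  43.4]
0 tip centre (reported frame) [468.5  28.6  18. ]
behind [630.1 -20.6  57. ] screen [array([714., 227.,  10.]), array([743.7,  23.4,  10. ])]
```

>>> apply_moves(
  delta_pos=[
    [0.3,0,0],
    [0.65,0,0],
    [1,0,0],
    [1,0,0],
  ],
  rot=[
    [0,0,0],
    [0,0,0],
    [0,0,0],
    [0,0,0],
  ],
  hand=[0,0,0,0],
)

```text
time_s: 12.65
ee_pos: [574.9, -20.4, 172.2]
ee_rot: [-179.9, -0.3, -16.8]
force: [0.2, -0.1, 0.3]
gripper_width: 0.2
gripper_force: 0.0
```

>>> apply_moves(
  delta_pos=[
    [0.3,0,0],
    [0.55,0,0],
    [0.55,0,0],
    [0.55,0,0],
  ],
  rot=[
    [0,0,0],
    [0,0,0],
    [0,0,0],
    [0,0,0],
  ],
  hand=[0,0,0,0],
)

```text
time_s: 12.98
ee_pos: [634.4, -20.3, 172.4]
ee_rot: [180.0, 0.1, -16.9]
force: [-0.6, 0.3, 0.1]
gripper_width: 0.2
gripper_force: 0.0
```

>>> apply_moves(
  delta_pos=[
    [0,0,-0.25],
    [0,0,-0.5],
    [0,0,-0.7],
    [0,0,-0.85],
    [0,0,-0.95],
    [0,0,-0.95],
    [0,0,-0.95],
  ],
  rot=[
    [0,0,0],
    [0,0,0],
    [0,0,0],
    [0,0,0],
    [0,0,0],
    [0,0,0],
    [0,0,0],
  ],
  hand=[0,0,0,0,0,0,0],
)

```text
time_s: 13.57
ee_pos: [632.7, -20.3, 59.7]
ee_rot: [180.0, 0.1, -16.9]
force: [0.3, 0.2, 0.5]
gripper_width: 0.5
gripper_force: 0.0
```

```bash
cat > ld.py <<'E'
from fit import *
v=np.load("v.npy");p=viewer.grab_frame("scene");t=viewer.grab_frame("top")
for q in(p,t): print([(n,np.round(r["position"],1),round(r["score"],2)) for n in("lid_edge","flap_tip","cup_mid","timer_mid","dropper_mid") for r in spotter.landmark_of(q,n)[:1]])
for a in(2.05,1.9,1.57,1.2,.9,.6,.3,.1,0): v[3]=a;e=model(v)[2]["lid_edge"];print(a,proj(p,e),proj(t,e))
print(env.state()["ee_pos"],env.state()["force"])
E
python3 ld.py
```

```text
[('lid_edge', array([241., 157.]), 0.62), ('flap_tip', array([319.1, 202.8]), 0.52), ('cup_mid', array([219.3, 253.3]), 0.6), ('timer_mid', array([348.1, 184.9]), 0.66), ('dropper_mid', array([175. , 217.4]), 0.96)]
[('cup_mid', array([173.7, 213. ]), 0.89), ('timer_mid', array([338.7, 251.2]), 0.67), ('dropper_mid', array([188.8, 152.2]), 0.72)]
2.05 [242.3 155.7] [267.9 166.6]
1.9 [246.  153.8] [266.  171.8]
1.57 [256.  153.6] [261.  186.2]
1.2 [269.1 160. ] [254.7 205.5]
0.9 [279.9 170.2] [249.9 221.2]
0.6 [289.5 183.9] [245.9 234.9]
0.3 [296.8 199.5] [243.1 245.2]
0.1 [300.  210.2] [242.1 249.7]
0 [301.  215.3] [241.9 251.2]
[634.  -20.3  59.6] [-0.2  0.   0.5]
```

>>> apply_moves(
  delta_pos=[
    [-0.12,0.03,0.04],
    [-0.23,0.06,0.08],
    [-0.29,0.08,0.11],
    [-0.35,0.1,0.14],
    [-0.4,0.11,0.16],
    [-0.45,0.13,0.18],
    [-0.45,0.13,0.18],
  ],
  rot=[
    [0,0,0],
    [0,0,0],
    [0,0,0],
    [0,0,0],
    [0,0,0],
    [0,0,0],
    [0,0,0],
  ],
  hand=[0,0,0,0,0,0,0],
)

```text
time_s: 14.75
ee_pos: [578.7, -4.4, 81.5]
ee_rot: [180.0, 0.1, -16.8]
force: [0.2, 0.2, 0.8]
gripper_width: 0.4
gripper_force: 0.0
```

```bash
python3 ld.py|grep -v "^[0-9]"
```

```text
[('lid_edge', array([257.4, 158. ]), 0.93), ('flap_tip', array([316.4, 205.2]), 0.67), ('cup_mid', array([219.1, 251.7]), 0.58), ('timer_mid', array([344.8, 183.5]), 0.61), ('dropper_mid', array([175.6, 216.8]), 0.59)]
[('lid_edge', array([261.8, 186. ]), 0.61), ('timer_mid', array([338. , 251.7]), 0.76), ('dropper_mid', array([187.6, 154.7]), 0.74)]
[579.9  -4.8  81.1] [ 0.   0.3 -0.1]
```

>>> apply_moves(
  delta_pos=[
    [-0.09,0.03,0.02],
    [-0.19,0.05,0.03],
    [-0.28,0.08,0.03],
    [-0.36,0.1,0.02],
    [-0.43,0.12,0],
    [-0.5,0.15,-0.02],
    [-0.56,0.17,-0.06],
    [-0.63,0.19,-0.1],
    [-0.69,0.2,-0.14],
    [-0.69,0.2,-0.14],
  ],
  rot=[
    [0,0,0],
    [0,0,0],
    [0,0,0],
    [0,0,0],
    [0,0,0],
    [0,0,0],
    [0,0,0],
    [0,0,0],
    [0,0,0],
    [0,0,0],
  ],
  hand=[0,0,0,0,0,0,0,0,0,0],
)

```text
time_s: 16.18
ee_pos: [494.0, 19.6, 62.9]
ee_rot: [179.9, 0.3, -16.8]
force: [0.2, -0.0, -0.3]
gripper_width: 0.1
gripper_force: 0.0
```

```bash
python3 ld.py|grep -v "^[0-9]"
```

```text
[('lid_edge', array([288.6, 187.6]), 0.63), ('flap_tip', array([283.8, 226.4]), 0.72), ('cup_mid', array([221.8, 255.2]), 0.96), ('dropper_mid', array([174. , 217.9]), 0.84)]
[('lid_edge', array([245.9, 234.5]), 0.56), ('cup_mid', array([173.6, 214.4]), 0.68), ('timer_mid', array([337.1, 251.5]), 0.84), ('dropper_mid', array([190. , 155.7]), 0.59)]
[497.2  19.2  64.4] [ 0.4  0.  -0.3]
```

>>> apply_moves(
  delta_pos=[
    [-0.05,0.02,-0.06],
    [-0.1,0.03,-0.12],
    [-0.145,0.05,-0.18],
    [-0.19,0.06,-0.25],
    [-0.22,0.07,-0.31],
    [-0.24,0.08,-0.36],
    [-0.24,0.08,-0.36],
  ],
  rot=[
    [0,0,0],
    [0,0,0],
    [0,0,0],
    [0,0,0],
    [0,0,0],
    [0,0,0],
    [0,0,0],
  ],
  hand=[0,0,0,0,0,0,0],
)

```text
time_s: 17.37
ee_pos: [466.0, 29.1, 19.6]
ee_rot: [179.9, 0.2, -16.8]
force: [-0.7, 0.2, -0.2]
gripper_width: 0.2
gripper_force: 0.0
```

>>> apply_moves(
  delta_pos=[
    [0,0,-0.02],
    [0,0,-0.03],
    [0,0,-0.03],
  ],
  rot=[
    [0,0,0],
    [0,0,0],
    [0,0,0],
  ],
  hand=[0,0,0],
)

```text
time_s: 17.62
ee_pos: [468.0, 29.0, 18.2]
ee_rot: [180.0, 0.0, -16.9]
force: [-3.2, 0.6, 6.5]
gripper_width: 0.4
gripper_force: 3.4
```

>>> apply_moves(
  delta_pos=[
    [0,0,-0.01],
    [0,0,-0.02],
    [0,0,-0.02],
  ],
  rot=[
    [0,0,0],
    [0,0,0],
    [0,0,0],
  ],
  hand=[0,0,0],
)

```text
time_s: 17.87
ee_pos: [468.1, 29.0, 18.0]
ee_rot: [-180.0, 0.0, -16.9]
force: [-8.3, 0.8, 24.4]
gripper_width: 0.4
gripper_force: 13.0
```

It stopped firmly at 18.0, where the shut lid should be. I'll hold briefly, then retreat.

>>> apply_moves(
  delta_pos=[
    [0,0,-0.01],
    [0,0,-0.01],
    [0,0,-0.01],
    [0,0,0.1],
    [0,0,0.4],
    [0,0,0.8],
    [0,0,1],
    [0,0,1],
  ],
  rot=[
    [0,0,0],
    [0,0,0],
    [0,0,0],
    [0,0,0],
    [0,0,0],
    [0,0,0],
    [0,0,0],
    [0,0,0],
  ],
  hand=[0,0,0,0,0,0,0,0],
)

```text
time_s: 18.53
ee_pos: [473.4, 29.0, 141.7]
ee_rot: [-179.7, -0.8, -16.9]
force: [0.2, -0.3, 0.1]
gripper_width: 0.4
gripper_force: 0.0
```

```bash
python3 ld.py|grep -v "^[12]"
```

```text
[('lid_edge', array([300.8, 216.6]), 0.6), ('cup_mid', array([220.4, 256.7]), 0.75), ('timer_mid', array([345.8, 184.3]), 0.83), ('dropper_mid', array([175.7, 218.4]), 0.89)]
[('lid_edge', array([186.7, 154.7]), 0.73), ('cup_mid', array([174.2, 211.6]), 0.55), ('dropper_mid', array([188.6, 154.9]), 0.69)]
0.9 [279.9 170.2] [249.9 221.2]
0.6 [289.5 183.9] [245.9 234.9]
0.3 [296.8 199.5] [243.1 245.2]
0.1 [300.  210.2] [242.1 249.7]
0 [301.  215.3] [241.9 251.2]
[468.1  28.9 134.7] [-0.2  0.2  0.1]
```

The lid edge in the scene view sits at its shut position, and the cup, timer and dropper are where they were.

```bash
python3 -c "
from h import *
print(env.job_done())"
```

```text
the job is handed in; nothing more can be done
None
```

I pushed the flap flat, then swung the lid over and pressed it to a firm stop. The cup, timer and dropper bottle stayed in place, and the job is handed in; no verdict came back.

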